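# Clip the bench key back onto its anchor eye

### The job

The bench key must not walk off: take its black fob, carry the key's steel snap hook, held flat just off the bench, to the left side of the anchor eye, and press its sprung gate sideways against the eye's thin upright rod until the rod slips inside. Then draw the hook back towards the robot, so that the gate snaps shut, the rod sits in the crook and the eye's little carriage comes up against its stop, and prove the catch with a steady tug of about 10 N, never straining the eye beyond 20 N. Let go and leave the key lying flat, clipped on, and the other things where they are.

Things in the scene. Friction and masses are not known exactly. Their poses are not given: they have to be found in the camera images.
- hook: the key clip, loose, about 0.14 kg, 190 mm long, 50 mm wide, lying flat: D-shaped snap hook of 10 mm round steel bar with a black fob and brass key blade at its tail. Origin: underside, centre of the D. x points from fob to crook, y from the gate to the straight spine (at y = +20 mm), z up. Bar axis at z = 5 mm; the crook is a half circle of 20 mm radius (bar axis) round (38, 0) mm
- hook_grip (a point): centre of the black fob, a block 46 mm long (x), 18 mm wide (y), 30 mm high, its underside level with the hook's; at (-60, 0, 15) mm in the hook's frame, same axes. Grasp it across its width from above
- hook_mouth (a point): point on the gate where the rod should press, (18, -20, 5) mm in the hook's frame (same axes); 8 to 24 mm in x works. The nose's rigid tip is at x = 31, y = -20 mm. The rod's centre is past the nose when its y in the hook's frame is above -11 mm (best -7); above -3 mm the gate jams on the spine. Clip with the hook held level, its underside 9 to 15 mm above the bench
- hook_crook (a point): where the rod's centre lies when it sits at the middle of the crook: (49, 0, 5) mm in the hook's frame, same axes; seated off the middle, the rod's centre lies on the circle of 11 mm radius round (38, 0) mm
- hook_gate (a joint): angle of the sprung gate, an 8 mm round bar 59 mm long hinged at (-26, -20) mm in the hook's frame: 0 shut (its spring holds it there), grows as it is pressed inward, stop at 0.6 rad. About 2 N at the mouth starts it, 5 N holds it at 0.45 rad, enough for the rod to pass the nose; it snaps shut by itself once the rod is in the crook
- eye: the anchor eye, on a small carriage (top 6 mm above the bench): an aluminium post (20 x 16 mm, 72 mm high) at y = -16 mm and a thin round steel rod at y = +20 mm that arches over into the post at 58 mm height. Origin: at bench level under the carriage's centre; y from post to rod, z up. The hook comes from the +y side, its axes within 0.3 rad of the eye's, its fob on the eye's -x side (towards the robot)
- eye_rod (a point): on the axis of the eye's thin rod (8 mm diameter, upright from 6 to 46 mm above the bench), 10 mm above the bench; same axes as the eye. The carriage is rigid sideways, but in its short track (80 x 64 mm, 6 mm high, fixed to the bench) it follows a pull towards -x with 1 to 2 N of drag, for anything from 3 to 26 mm, until it meets the end stop; where the stop is must be felt, and the tug is made against it
- flux_jar_mid (a point): bystander: small pot with a screw lid, 43 mm across, 30 mm high; a point on its axis 10 mm up
- heatsink_mid (a point): bystander: finned heatsink 19 x 30 x 18 mm; its centre, 10 mm up
- fuse_box_mid (a point): bystander: fuse box 30 x 52 x 22 mm; its centre, 10 mm up
There are look-alikes about, which are no part of the job. What is shaped like the part that bears eye but red is not meant.

How it is judged:
By the outcome, as a careful person would: the job done as asked, in the order asked, and still so for the second after the job is handed in, with the robot touching nothing.
It also fails if it takes over 64 s, if anything falls off the work surface, if the arm or the gripper's body presses on something with over 40 N, if the wrist force passes 120 N, or if a joint passes its speed limit or range.

### The arm

A 6-joint arm with a two-finger parallel gripper is mounted at the origin on a cart in front of the work surface, level with it; the furniture and walls round the work are solid. World frame = base frame: x ahead of the robot, y to its left, z up, the work surface at z = 0. Lengths are in m, angles in degrees, forces in N, time in s.
With the tool pointing down it reaches from about 0.325 to 1 m from the base axis. Payload 5.1 kg.
Tool frame: the origin (TCP) lies at the very end of the fingers, on their centre line; the grasp point (between the pads) lies 19 mm behind it; z points along the fingers, y is the line along which they close (so a half turn about z gives the same grasp; the last joint's range is limited). The gripper opens to 85 mm and grips with 20 to 120 N. Pads are 22 mm wide; open, the fingers measure 114 mm over their backs; the gripper's body (76 mm by 85 mm) begins 54 mm behind the grasp point. The pads swing forward as they close: fully open they stand 13 mm farther back than shut.
Start: joints at [-70.451, 7.093, 94.555, -0, 78.352, -4.733], TCP at [0.267, -0.592, 0.231] pointing down, gripper open.
Joint ranges: [-149.61, 149.61], [-58.7, 133.49], [1.44, 155.28], [-77.14, 257.14], [18.33, 153.61], [-166.67, 166.67]. Speed limits (degrees/s): [147.25, 147.25, 180, 180, 180, 180].

### API

Orientations are given as a 3x3 rotation matrix whose columns are the frame's x, y, z axes.
In Python, from plant import env, imaging gives the robot as it stands.
- The arm moves only by the tool jog_arm, never from a script. Its arguments are lists of equal length, an entry for each row: "turn": the turn, a rotation vector about the world's x, y, z in degrees, a list of three; "slide": the shift along the world's x, y, z in m, a list of three; "claw": the closure, from 0 (fully open) to 1 (shut). A call has 1 to 8 rows; each row is the pose to reach, as a shift and turn from the pose commanded when the call began; what a row does not reach only later rows make up. A row lasts 1/10 s, in which the tool goes at most 50 mm and 8.59 degrees, less where a joint would pass 70% of its speed; a pose out of reach is approached as far as the arm can. A call with a gripper value outside its range is refused whole. The fingers move at their own pace and stop on an object; the grip force is fixed at half the most. Time passes only in rows, so rows that repeat a pose let the fingers close. It gives the time, the measured TCP pose, the force, the opening and the grip force at its end, in the units of the state.
- env.state(): the state, without advancing time (a new reading comes with each control period).
- imaging.grab_frame(name): name is "scene" or "side" or "wrist"; returns a dict with "pixels" (384x512x3 uint8, red, green, blue), "fx", "fy", "cx", "cy" (pixels), "R" (3x3) and "t" (3): a world point X has camera coordinates R X + t; the wrist camera has in their place "hand_eye" (4x4, takes a point from camera to tool coordinates, whose origin is the TCP and whose axes are the flange's). Camera axes: x right, y down, z forward; pixel columns grow to the right and rows downward; lengths in m; the calibration is good to about 2 mm. A picture is of the moment at which its call begins: read the wrist's pose just before it. There is no depth.
- env.finish_job(): hands the job in; it is judged then, once.
The state is a dict: "time": time; "joint_positions": joint angles; "dq": joint speeds; "tau": joint torques, N m; "ee_pos": TCP position; "ee_rot": TCP orientation; "force": force on the tool from outside, world axes, zero at the start; "ft_torque": the same for the moment, N m; "grip_width": opening from 0.0 (shut) to 1.0 (fully open); "grip_force": force on a finger pad.
Only numpy, scipy, OpenCV 4.12 (cv2) and the standard library are available. Lean on these libraries where they do the work, as an engineer would, in place of code of your own. Each camera call takes 0.05 s, during which the arm holds its last target. There are 200 camera calls.

## Working session

There is one attempt and no reset: what is moved stays moved. The work goes in short steps, Python scripts to look and compute and a tool call to move; the robot and the scene stay as the last step left them, time stands still between calls to the robot, and variables do not carry over. Pictures are saved under pics/ and viewed, at most 10 in all, crops included, and the job is handed in when it is done.

Besides the shell and the picture viewer there is one more tool, called after "Call:" as name(argument=value, ...) on one line, values as JSON. jog_arm: Moves the arm, as the interface text tells. Its arguments: {"type":"object","properties":{"turn":{"type":"array"},"slide":{"type":"array"},"claw":{"type":"array"}},"required":["turn","slide","claw"]}

```bash
ls; mkdir -p pics
python3 - <<'E'
from plant import env, imaging
import cv2,pickle
for n in ("scene","side"):
    f=imaging.grab_frame(n); pickle.dump(f,open(f"pics/{n}0.pkl","wb"))
    cv2.imwrite(f"pics/{n}0.png",cv2.resize(f["pixels"][:,:,::-1],(800,600),interpolation=cv2.INTER_CUBIC))
    print(n,f["fx"],f["cx"],f["R"],f["t"])
print(env.state())
E
```

```text
pics
scene 366.11179044449113 257.6468837684901 [[ 0.03641987 -0.999254   -0.01284653]
 [-0.60869031 -0.01198599 -0.79331737]
 [ 0.79257158  0.03671207 -0.60867275]] [0.38472246 0.35301203 0.49077652]
side 453.14611487310987 262.1283478240414 [[ 0.67777366 -0.73522787 -0.00792791]
 [-0.61797153 -0.56377155 -0.54797156]
 [ 0.39841444  0.37629991 -0.83645939]] [-0.02957542  0.57769624  0.65109085]
{'time': 0.1, 'joint_positions': array([-7.04509953e+01,  7.13074387e+00,  9.46269222e+01,  1.21481580e-03,
        7.83519493e+01, -4.73326243e+00]), 'dq': array([ 0.0295145 , -0.10134174, -0.13030388,  0.05110972, -0.02828422,
       -0.00402372]), 'tau': array([ 2.06909913e-04, -4.24929678e+01, -3.66655540e+01, -1.57425620e-04,
        3.89483510e-03, -2.50170325e-05]), 'ee_pos': array([ 0.26708628, -0.59198105,  0.23015796]), 'ee_rot': array([[ 9.11532420e-01,  4.11227751e-01, -6.20595482e-04],
       [ 4.11228180e-01, -9.11530640e-01,  1.80981493e-03],
       [ 1.78554325e-04, -1.90491133e-03, -9.99998170e-01]]), 'force': array([-0.76300408,  0.02661213, -0.89604548]), 'ft_torque': array([-0.00701064, -0.0305523 ,  0.0046613 ]), 'grip_force': 0.0, 'grip_width': 1.0010577749802523}
```

View pics/scene0.png

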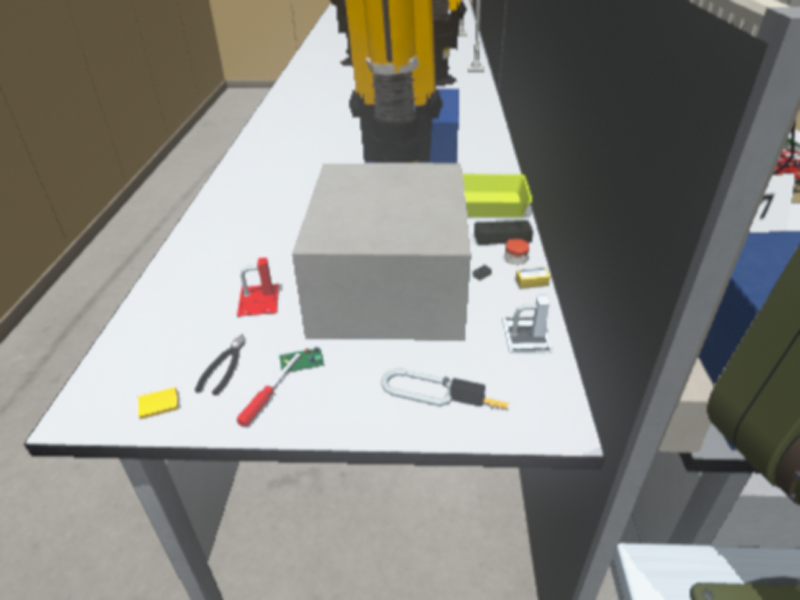

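View pics/side0.png

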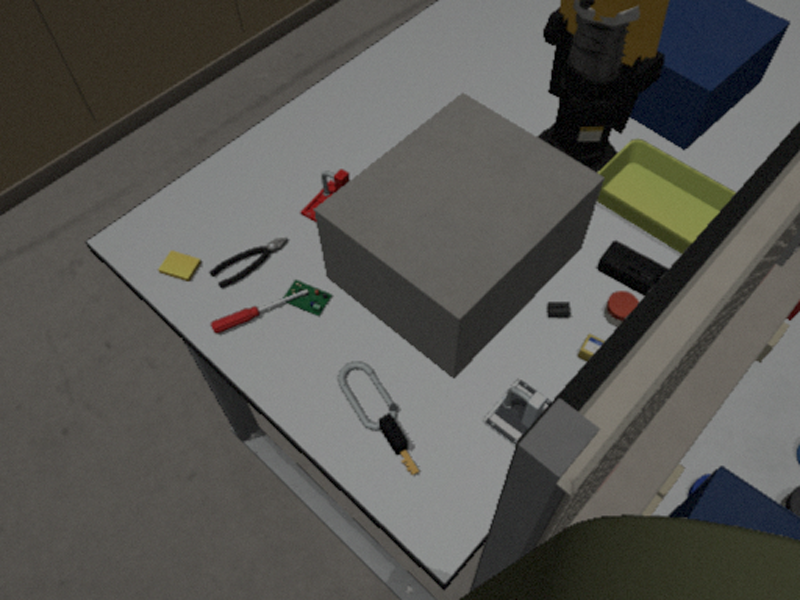

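The scene view shows the hook: crook at about (385,382), fob at (467,391) and brass tail at (507,405). The silver eye is at (527,330). A red look-alike sits at left, with a grey box in the middle and a wall on the right. Next I'll convert these to positions.

```bash
cat > h.py <<'E'
import numpy as np,pickle
def ray(f,u,v,z,s=512/800):
    R,t=np.array(f["R"]),np.array(f["t"]);u=(u+.5)*s-.5;v=(v+.5)*s-.5
    c=-R.T@t; d=R.T@np.array([(u-f["cx"])/f["fx"],(v-f["cy"])/f["fy"],1])
    return c+d*(z-c[2])/d[2]
E
python3 - <<'E'
from h import *
np.set_printoptions(precision=3,suppress=True)
S={"crook":(383,381,5e-3),"fobtop":(468,386,.03),"keytail":(507,406,.005),"hookspine":(412,371,.01),"track_nl":(510,350,.006),"track_nr":(550,349,.006),"track_fl":(503,317,.006),"rodtop":(516,310,.058),"posttop":(542,301,.072),"jar":(517,244,.03),"fuse":(533,277,.022),"heats":(482,271,.018),"blackcase":(503,231,.04),"wallbase_near":(600,455,0),"wallbase_far":(530,215,0),"tbl_l":(32,447,0),"box_nl":(305,332,0),"box_nr":(466,334,0),"boxtop_nr":(469,255,.15),"boxtop_fr":(463,164,.15),"boxtop_fl":(320,164,.15),"wall top near?":(790,10,.4)}
D={"crook":(347,368,5e-3),"fobtop":(393,430,.03),"keytail":(415,470,.005),"rodtop":(520,384,.058),"track_l":(486,416,.006),"heats":(559,306,.018),"jar":(622,303,.03),"box_n":(455,377,0),"boxtop_n":(457,318,.15),"boxtop_f":(463,95,.15),"walltopnear":(590,420,.3)}
for n,g in (("scene",S),("side",D)):
    f=pickle.load(open(f"pics/{n}0.pkl","rb"));print(n,-np.array(f["R"]).T@f["t"])
    for k,(u,v,z) in g.items(): print(k,ray(f,u,v,z))
E
```

```text
scene [-0.188  0.371  0.584]
crook [0.376 0.426 0.005]
fobtop [0.345 0.311 0.03 ]
keytail [0.334 0.258 0.005]
hookspine [0.391 0.386 0.01 ]
track_nl [0.443 0.242 0.006]
track_nr [0.446 0.183 0.006]
track_fl [0.52  0.245 0.006]
rodtop [0.473 0.235 0.058]
posttop [0.477 0.199 0.072]
jar [0.699 0.204 0.03 ]
fuse [0.608 0.187 0.022]
heats [0.63  0.271 0.018]
blackcase [0.728 0.227 0.04 ]
wallbase_near [0.261 0.152 0.   ]
wallbase_far [0.86  0.154 0.   ]
tbl_l [0.255 0.864 0.   ]
box_nl [0.484 0.556 0.   ]
box_nr [0.484 0.305 0.   ]
boxtop_nr [0.477 0.309 0.15 ]
boxtop_fr [0.775 0.303 0.15 ]
boxtop_fl [0.773 0.561 0.15 ]
wall top near? [ 0.764 -0.166  0.4  ]
side [0.118 0.059 0.861]
crook [0.378 0.424 0.005]
fobtop [0.348 0.309 0.03 ]
keytail [0.336 0.26  0.005]
rodtop [0.492 0.226 0.058]
track_l [0.45  0.241 0.006]
heats [0.643 0.268 0.018]
jar [0.698 0.203 0.03 ]
box_n [0.468 0.309 0.   ]
boxtop_n [0.467 0.313 0.15 ]
boxtop_f [0.763 0.555 0.15 ]
walltopnear [0.392 0.111 0.3  ]
```

Run:
```python
from h import *
import cv2
np.set_printoptions(precision=3,suppress=True)
F={n:pickle.load(open(f"pics/{n}0.pkl","rb")) for n in("scene","side")}
def tri(a,b):
    A=[];B=[]
    for f,(u,v) in ((F["scene"],a),(F["side"],b)):
        R,t=np.array(f["R"]),np.array(f["t"]);x=(u*.64-f["cx"])/f["fx"];y=(v*.64-f["cy"])/f["fy"]
        A+=[x*R[2]-R[0],y*R[2]-R[1]];B+=[t[0]-x*t[2],t[1]-y*t[2]]
    s=np.linalg.lstsq(np.array(A),np.array(B),rcond=None);return s[0],s[1]
print(tri((757,42),(555,402)),tri((757,42),(517,452)),tri((790,10),(517,452)),tri((757,42),(575,385)))
for n,p in (("side",[(490,400),(680,600),(400,200)]),("scene",[(640,270),(795,250),(680,0),(540,270)])):
  pass
f=F["scene"];a=cv2.resize(f["pixels"][:300,300:,::-1],None,fx=2,fy=2,interpolation=cv2.INTER_CUBIC)
f=F["side"];b=cv2.resize(f["pixels"][150:384,300:,::-1],None,fx=2,fy=2,interpolation=cv2.INTER_CUBIC)
c=np.zeros((600,800,3),np.uint8);c[:,:400]=a[:,-400:];c[:468,400:400+400]=b[:,:400];cv2.imwrite("pics/c1.png",c)
```

```text
(array([0.303, 0.114, 0.468]), array([0.])) (array([0.269, 0.121, 0.47 ]), array([0.])) (array([0.258, 0.115, 0.495]), array([0.])) (array([0.318, 0.109, 0.467]), array([0.]))
```

View pics/c1.png

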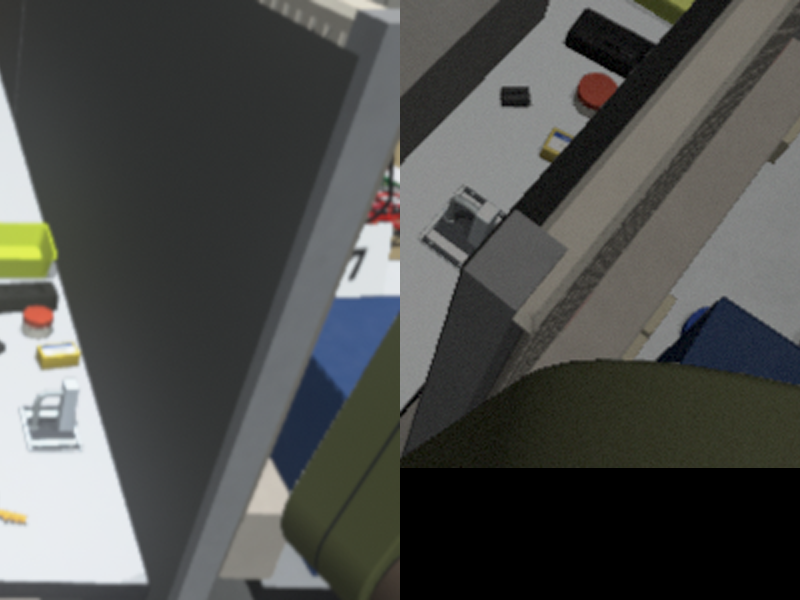

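Call:
jog_arm(turn=[[0, 0, 0], [0, 0, 0], [0, 0, 0], [0, 0, 0], [0, 0, 0], [0, 0, 0], [0, 0, 0], [0, 0, 0]], slide=[[0, 0, 0.05], [0, 0, 0.1], [0, 0, 0.15], [0, 0.02, 0.2], [0, 0.04, 0.25], [0, 0.06, 0.3], [0, 0.08, 0.35], [0, 0.1, 0.39]], claw=[0, 0, 0, 0, 0, 0, 0, 0])

```text
time: 0.9
ee_pos: [0.2671, -0.4959, 0.6135]
ee_rot: [[0.912, 0.411, -0.0], [0.411, -0.912, 0.001], [0.0, -0.001, -1.0]]
force: [-0.8, 0.0, -0.0]
grip_width: 1.001
grip_force: 0.0
```

Run:
```python
from plant import env
s=env.state();print(s["time"],s["joint_positions"].round(2),s["ee_pos"])
```

```text
0.9 [-67.15  -1.94  67.64  -0.   114.34  -1.43] [ 0.26709402 -0.49593645  0.61352774]
```

Call:
jog_arm(turn=[[0, 0, 3], [0, 0, 6], [0, 0, 9], [0, 0, 12], [0, 0, 15], [0, 0, 18], [0, 0, 21], [0, 0, 24]], slide=[[0.027, 0.04, 0], [0.054, 0.08, 0], [0.08, 0.12, 0], [0.106, 0.16, 0], [0.13, 0.203, 0], [0.15, 0.248, 0], [0.168, 0.293, 0], [0.183, 0.34, 0]], claw=[0, 0, 0, 0, 0, 0, 0, 0])

```text
time: 1.7
ee_pos: [0.4508, -0.155, 0.6114]
ee_rot: [[0.664, 0.748, -0.001], [0.748, -0.664, 0.001], [-0.0, -0.001, -1.0]]
force: [0.1, 0.2, 0.5]
grip_width: 1.001
grip_force: 0.0
```

Call:
jog_arm(turn=[[0, 0, 4], [0, 0, 8], [0, 0, 12], [0, 0, 16], [0, 0, 20], [0, 0, 24], [0, 0, 27], [0, 0, 27]], slide=[[0, 0.05, 0], [0, 0.1, 0], [0, 0.15, 0], [-0.005, 0.2, 0], [-0.015, 0.248, 0], [-0.03, 0.295, 0], [-0.045, 0.342, 0], [-0.06, 0.388, 0]], claw=[0, 0, 0, 0, 0, 0, 0, 0])

```text
time: 2.5
ee_pos: [0.3892, 0.233, 0.6118]
ee_rot: [[0.253, 0.967, -0.0], [0.967, -0.253, -0.0], [-0.0, -0.0, -1.0]]
force: [1.1, 0.1, -0.1]
grip_width: 0.996
grip_force: 0.0
```

Run:
```python
from plant import env,imaging
import pickle,cv2
s=env.state();print(s["time"],s["joint_positions"].round(2),s["ee_pos"],s["ee_rot"].round(3))
f=imaging.grab_frame("wrist");f["s"]=s;pickle.dump(f,open("pics/w1.pkl","wb"));print(f["hand_eye"],f["fx"])
cv2.imwrite("pics/w1.png",cv2.resize(f["pixels"][:,:,::-1],(800,600),interpolation=cv2.INTER_CUBIC))
```

```text
2.5 [ 24.12 -15.41  79.68  -0.   115.75  38.79] [0.38917791 0.2329934  0.61182156] [[ 0.253  0.967 -0.   ]
 [ 0.967 -0.253 -0.   ]
 [-0.    -0.    -1.   ]]
[[-4.97353164e-04 -9.52921662e-01 -3.03216193e-01  7.86466814e-02]
 [ 9.99999130e-01 -1.03577699e-04 -1.31474278e-03  4.48643712e-04]
 [ 1.22144044e-03 -3.03216583e-01  9.52920884e-01 -1.41722610e-01]
 [ 0.00000000e+00  0.00000000e+00  0.00000000e+00  1.00000000e+00]] 296.0371482107199
```

View pics/w1.png

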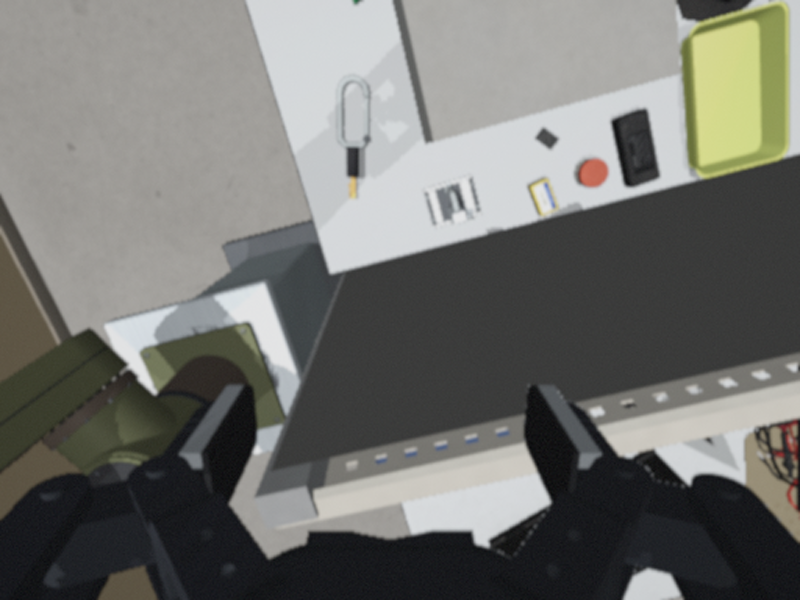

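The wrist view shows the hook at top left: crook (353,80), fob (352,162), tail (352,195). It also shows the eye at (453,200), the jar at (592,172), and the wall below. The wall's dark face meets its top edge around (275,468) at the near post. I'll check the wall's geometry against the arm.

```bash
cat >> h.py <<'E'
def wcam(f):
    s=f["s"];T=np.eye(4);T[:3,:3]=s["ee_rot"];T[:3,3]=s["ee_pos"]
    C=T@np.array(f["hand_eye"]);f["R"]=C[:3,:3].T;f["t"]=-C[:3,:3].T@C[:3,3];return f
def pix(f,X,s=512/800):
    c=f["R"]@np.array(X)+f["t"];return np.array([f["fx"]*c[0]/c[2]+f["cx"]+.5,f["fy"]*c[1]/c[2]+f["cy"]+.5])/s-.5
E
python3 - <<'E'
from h import *
np.set_printoptions(precision=3,suppress=True)
f=wcam(pickle.load(open("pics/w1.pkl","rb")))
F=[f]+[pickle.load(open(f"pics/{n}0.pkl","rb")) for n in("scene","side")]
def tri(*p):
    A=[];B=[]
    for f,q in zip(F,p):
        if q is None: continue
        u,v=q;R,t=np.array(f["R"]),np.array(f["t"]);x=(u*.64-f["cx"])/f["fx"];y=(v*.64-f["cy"])/f["fy"]
        A+=[x*R[2]-R[0],y*R[2]-R[1]];B+=[t[0]-x*t[2],t[1]-y*t[2]]
    s=np.linalg.lstsq(np.array(A),np.array(B),rcond=None);return s[0],s[1]
# near-left post-top corner: wrist(258,495) side(517+..)
print("nl",tri((256,494),None,(467+0,418)),tri((256,494),None,(470,420)))
for z in (.4,.45,.48,.5): print(z,ray(f,256,494,z),ray(f,275,527,z),ray(f,275,468,z),ray(f,318,515,z))
print("base",ray(f,333,273,0),ray(f,400,258,0),ray(f,800,160,0))
for n,u,v,z in(("tail",352,197,.005),("fobtop",352,148,.03),("crook",353,76,.005),("trk",425,182,.006),("trk",473,176,.006),("trk",483,218,.006),("trk",434,225,.006),("jar",592,172,.03),("wristfob2",353,177,.03)): print(n,ray(f,u,v,z))
E
```

```text
nl (array([0.26 , 0.134, 0.501]), array([0.])) (array([0.26 , 0.132, 0.5  ]), array([0.]))
0.4 [0.213 0.05  0.4  ] [0.217 0.009 0.4  ] [0.239 0.072 0.4  ] [0.261 0.012 0.4  ]
0.45 [0.241 0.086 0.45 ] [0.244 0.051 0.45 ] [0.263 0.106 0.45 ] [0.282 0.054 0.45 ]
0.48 [0.257 0.108 0.48 ] [0.261 0.077 0.48 ] [0.278 0.126 0.48 ] [0.295 0.079 0.48 ]
0.5 [0.268 0.123 0.5  ] [0.272 0.094 0.5  ] [0.287 0.139 0.5  ] [0.303 0.096 0.5  ]
base [0.267 0.148 0.   ] [0.382 0.144 0.   ] [1.023 0.137 0.   ]
tail [0.333 0.26  0.005]
fobtop [0.356 0.33  0.03 ]
crook [0.383 0.427 0.005]
trk [0.451 0.253 0.006]
trk [0.525 0.243 0.006]
trk [0.528 0.175 0.006]
trk [0.449 0.184 0.006]
jar [0.696 0.206 0.03 ]
wristfob2 [0.346 0.29  0.03 ]
```

Run:
```python
from h import *
np.set_printoptions(precision=1,suppress=True)
f=wcam(pickle.load(open("pics/w1.pkl","rb")));F={"w":f}
q=np.deg2rad(24.12);d=np.array([np.cos(q),np.sin(q),0]);l=np.array([-d[1],d[0],0]);z=np.array([0,0,1])
for h in(.15,.25,.35):
  for lat in (0,.0535,.12):
    print(h,lat,[pix(f,-.266*k*d+lat*l+(h+.964*k)*z) for k in (-.25,-.1,0,.1,.2)])
# start: scene/side
q=np.deg2rad(-70.45);d=np.array([np.cos(q),np.sin(q),0]);l=np.array([-d[1],d[0],0])
for n in("scene","side"):
  g=pickle.load(open(f"pics/{n}0.pkl","rb"))
  for lat in(0,.0535):
    for h in(.15,.25,.35): 
      e=.452*np.array([.124,.992]);w=e+.613*np.array([.979,-.204])+.043*np.array([-.204,-.979])
      print(n,lat,h,[pix(g,p[0]*d+(h+p[1])*z+lat*l) for p in(e*0,e*.5,e,w)])
```

```text
0.15 0 [array([256.1, 344.6]), array([215.5, 391.9]), array([179.9, 433.2]), array([134.3, 486.2]), array([ 73.5, 556.8])]
0.15 0.0535 [array([237.1, 324.8]), array([192.5, 369.6]), array([153.4, 408.8]), array([103. , 459.4]), array([ 35.4, 527.2])]
0.15 0.12 [array([212.6, 299.5]), array([162.9, 340.8]), array([119.1, 377.2]), array([ 62.2, 424.5]), array([-14.7, 488.3])]
0.25 0 [array([240.5, 366.9]), array([191.2, 424.9]), array([146.6, 477.5]), array([ 86.9, 547.8]), array([  3.1, 646.6])]
0.25 0.0535 [array([218.9, 345.1]), array([164.6, 400.1]), array([115.1, 450.1]), array([ 48.5, 517.5]), array([-45.9, 612.9])]
0.25 0.12 [array([191.2, 317.2]), array([130.1, 367.9]), array([ 74. , 414.4]), array([ -2.1, 477.6]), array([-111.1,  568.1])]
0.35 0 [array([220.7, 395. ]), array([159.2, 468.5]), array([100.7, 538.5]), array([ 18. , 637.3]), array([-107.7,  787.6])]
0.35 0.0535 [array([195.9, 370.9]), array([127.5, 440.6]), array([ 62. , 507.4]), array([-31.5, 602.7]), array([-175.5,  749.4])]
0.35 0.12 [array([163.8, 339.6]), array([ 86.2, 404.1]), array([ 11. , 466.4]), array([-9
[... 730 characters left out ...]
86.3])]
side 0 0.15 [array([368.4, 959.6]), array([ 395.4, 1106.5]), array([ 498.1, 1665.4]), array([3116.4, 2946.1])]
side 0 0.25 [array([359.3, 998.1]), array([ 388.3, 1224.6]), array([ 623.3, 3060.8]), array([6674.4, 5832.3])]
side 0 0.35 [array([ 345.9, 1054.6]), array([ 373.9, 1462.7]), array([   29.7, -3558.1]), array([-19274.2, -15217.4])]
side 0.0535 0.15 [array([397.4, 874.3]), array([438. , 964.2]), array([ 573.9, 1265.1]), array([2784.6, 2368.9])]
side 0.0535 0.25 [array([393.9, 895.4]), array([ 444.5, 1027.5]), array([ 735.8, 1788.7]), array([4978.2, 3863.1])]
side 0.0535 0.35 [array([389. , 925.7]), array([ 456.7, 1146.1]), array([-10850.2, -35700.6]), array([62347.5, 42940.6])]
```

Run:
```python
from plant import imaging
import cv2,pickle,numpy as np
o=[]
for n in ("scene","side"):
    f=imaging.grab_frame(n); pickle.dump(f,open(f"pics/{n}1.pkl","wb")); o.append(cv2.resize(f["pixels"][:,:,::-1],(400,300),interpolation=cv2.INTER_AREA))
f=pickle.load(open("pics/w1.pkl","rb"))
o2=[cv2.resize(f["pixels"][150:,:256,::-1],(400,300)),np.zeros((300,400,3),np.uint8)]
cv2.imwrite("pics/c2.png",np.vstack([np.hstack(o),np.hstack(o2)]))
```

```text
(no output)
```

View pics/c2.png

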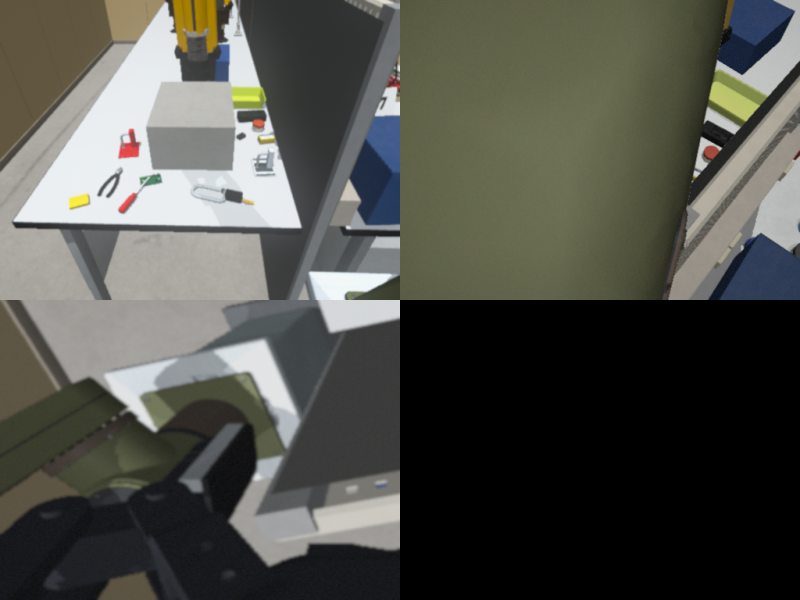

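Run:
```python
from h import *
np.set_printoptions(precision=3,suppress=True)
g=pickle.load(open("pics/side1.pkl","rb"));R=np.array(g["R"]);c=-R.T@g["t"]
q=np.deg2rad(24.12);M=np.array([[np.cos(q),np.sin(q),0],[-np.sin(q),np.cos(q),0],[0,0,1]])
print(M@c)
n=[]
for u,v in((325,2),(305,100),(290,180),(270,270)):
    r=R.T@np.array([(u*1.28-g["cx"])/g["fx"],(v*1.28-g["cy"])/g["fy"],1]);r=M@r/np.linalg.norm(r);n.append(r);print(r)
print("normal of tangent plane",np.cross(n[0],n[3])/np.linalg.norm(np.cross(n[0],n[3])))
```

```text
[0.131 0.006 0.861]
[ 0.838 -0.031 -0.545]
[ 0.678 -0.051 -0.733]
[ 0.501 -0.07  -0.863]
[ 0.277 -0.08  -0.958]
normal of tangent plane [-0.021  0.996 -0.089]
```

Call:
jog_arm(turn=[[0, 0, -1], [0, 0, -1], [0, 0, -1], [0, 0, -1], [0, 0, -1], [0, 0, -1], [0, 0, -1], [0, 0, -1]], slide=[[-0.02, 0.038, 0], [-0.041, 0.077, 0], [-0.041, 0.077, -0.05], [-0.041, 0.077, -0.1], [-0.041, 0.077, -0.15], [-0.041, 0.077, -0.2], [-0.041, 0.077, -0.25], [-0.041, 0.077, -0.3]], claw=[0, 0, 0, 0, 0, 0, 0, 0])

```text
time: 3.45
ee_pos: [0.3497, 0.3068, 0.31]
ee_rot: [[0.273, 0.962, 0.0], [0.962, -0.273, -0.0], [-0.0, 0.0, -1.0]]
force: [0.8, 0.4, -0.3]
grip_width: 1.002
grip_force: 0.0
```

Call:
jog_arm(turn=[[0, 0, 0], [0, 0, 0], [0, 0, 0], [0, 0, 0], [0, 0, 0], [0, 0, 0]], slide=[[0, 0, -0.04], [0, 0, -0.08], [0, 0, -0.12], [0, 0, -0.15], [0, 0, -0.17], [0, 0, -0.17]], claw=[0, 0, 0, 0, 0, 0])

```text
time: 4.05
ee_pos: [0.3477, 0.3055, 0.1382]
ee_rot: [[0.273, 0.962, -0.006], [0.962, -0.273, -0.005], [-0.006, -0.005, -1.0]]
force: [0.4, -0.8, -0.8]
grip_width: 0.998
grip_force: 0.0
```

Run:
```python
from plant import env,imaging
import pickle,cv2,numpy as np
s=env.state();print(s["time"],s["joint_positions"].round(2),s["ee_pos"],s["force"].round(1))
f=imaging.grab_frame("wrist");f["s"]=s;pickle.dump(f,open("pics/w2.pkl","wb"))
g=imaging.grab_frame("scene")
cv2.imwrite("pics/c3.png",np.hstack([cv2.resize(x["pixels"][:,:,::-1],(400,300),interpolation=cv2.INTER_AREA) for x in(f,g)]))
```

```text
4.05 [ 3.4670e+01 -1.2650e+01  1.2279e+02 -2.0000e-02  7.0310e+01  5.0510e+01] [0.34772568 0.30552834 0.13821218] [ 0.4 -0.8 -0.8]
```

View pics/c3.png

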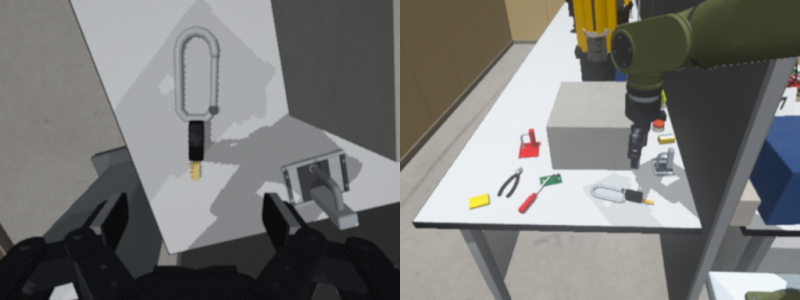

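Left, wrist view: the hook is centred ahead, with fob (197,140), crook top (197,30), tail (196,172), and the eye at (318,185). Right, scene view: the forearm passes in front of the wall post. I'll refine the hook and eye poses and estimate the forearm height.

Run:
```python
from h import *
import cv2
np.set_printoptions(precision=3,suppress=True)
g=pickle.load(open("pics/scene0.pkl","rb"))
for z in(.138,.3,.35,.4,.45,.5,.55): print(z,pix(g,[.348,.306,z],1.28)+[400,0])
q=np.deg2rad(34.67);d=np.array([np.cos(q),np.sin(q),0]);l=np.array([-d[1],d[0],0])
for r in(.2,.3): print(r,[(z,(pix(g,r*d+.0535*l+[0,0,z],1.28)+[400,0]).round()) for z in (.5,.55,.6,.65,.7)])
f=wcam(pickle.load(open("pics/w2.pkl","rb")))
p=f["pixels"]
a=cv2.resize(p[20:250,190:320,::-1],None,fx=2.6,fy=2.6,interpolation=cv2.INTER_CUBIC)
b=cv2.resize(p[180:300,350:460,::-1],None,fx=4,fy=4,interpolation=cv2.INTER_CUBIC)
c=np.zeros((600,790,3),np.uint8);c[:a.shape[0],:a.shape[1]]=a[:600];c[:480,345:785]=b;cv2.imwrite("pics/c4.png",c)
```

```text
0.138 [638.218 160.668]
0.3 [643.354 100.826]
0.35 [645.302  78.136]
0.4 [647.471  52.862]
0.45 [649.902  24.535]
0.5 [652.646  -7.433]
0.55 [655.766 -43.793]
0.2 [(0.5, array([817.,  27.])), (0.55, array([841., -29.])), (0.6, array([871., -99.])), (0.65, array([ 910., -191.])), (0.7, array([ 962., -313.]))]
0.3 [(0.5, array([735.,  10.])), (0.55, array([747., -36.])), (0.6, array([761., -92.])), (0.65, array([ 778., -160.])), (0.7, array([ 799., -245.]))]
```

View pics/c4.png

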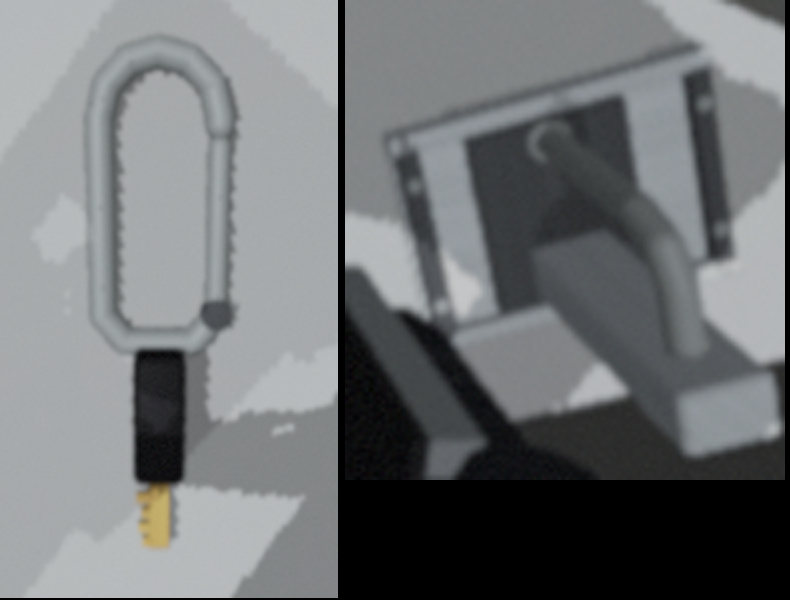

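Run:
```python
from h import *
np.set_printoptions(precision=4,suppress=True)
f=wcam(pickle.load(open("pics/w2.pkl","rb")))
A=lambda u,v,z: ray(f,190+(u+.5)/2.6-.5,20+(v+.5)/2.6-.5,z,1)
B=lambda u,v,z: ray(f,350+(u-344.5)/4-.5,180+(v+.5)/4-.5,z,1)
c=A(157,37,.005);fb=(A(160,352,.03)+A(159,482,.03))/2;t=A(156,547,.006)
m=(A(102,200,.005)+A(219,200,.005))/2
print("crook",c,"fob",fb,A(160,352,.03),A(159,482,.03),"tail",t,"mid",m, "width",np.linalg.norm(A(102,200,.005)-A(219,200,.005)))
for n,p,q in(("crook-fob",c,fb),("mid-fob",m,fb),("crook-tail",c,t)): d=(p-q)[:2];print(n,np.linalg.norm(d),np.degrees(np.arctan2(d[1],d[0])))
TL,TR,BR,BL=B(388,135,.006),B(710,48,.006),B(732,256,.006),B(447,335,.006)
print(TL,TR,BR,BL);
for p,q in((TL,TR),(BL,BR),(BL,TL),(BR,TR)): d=(q-p)[:2];print(np.linalg.norm(d),np.degrees(np.arctan2(d[1],d[0])))
print("rod",B(548,140,.006),"posttop",B(731,412,.072), "rod arch top?",B(650,215,.058))
```

```text
crook [0.3828 0.429  0.005 ] fob [0.3511 0.3137 0.03  ] [0.3574 0.3355 0.03  ] [0.3447 0.2919 0.03  ] tail [0.3338 0.2575 0.006 ] mid [0.3704 0.381  0.005 ] width 0.03970704179896044
crook-fob 0.11959825110466629 74.61765265439729
mid-fob 0.0700268139125465 73.96987585701599
crook-tail 0.1783407102195965 74.04566463491238
[0.4445 0.2453 0.006 ] [0.5229 0.2468 0.006 ] [0.5237 0.1883 0.006 ] [0.4502 0.1849 0.006 ]
0.0784370957124666 1.05360092920384
0.07361512184941497 2.631182376696525
0.06066116485154764 95.40034386434222
0.05846056323296257 90.80639359326311
rod [0.4824 0.2332 0.006 ] posttop [0.4838 0.199  0.072 ] rod arch top? [0.4792 0.2392 0.058 ]
```

The hook axis points at about 74.2° with the fob at (.350,.312). The rod is at (.482,.233) and the eye's yaw is about 2°. At the eye, the forearm would touch the wall post if the tool were vertical. So I'll pick the key upright, lay it down again aligned with the eye, and regrasp with the tool tilted towards the robot.

Call:
jog_arm(turn=[[0, 0, 0], [0, 0, 0], [0, 0, 0]], slide=[[0, 0, -0.03], [0, 0, -0.06], [0, 0, -0.06]], claw=[0.3, 0.3, 0.3])

```text
time: 4.45
ee_pos: [0.348, 0.3068, 0.0802]
ee_rot: [[0.271, 0.962, -0.004], [0.962, -0.272, -0.003], [-0.004, -0.003, -1.0]]
force: [-1.0, -0.0, -0.7]
grip_width: 0.702
grip_force: 0.0
```

Run:
```python
from plant import env
s=env.state();print(s["time"],s["joint_positions"].round(2),s["tau"].round(1),s["dq"].round(2),s["ee_pos"],s["ee_rot"].round(4),s["force"],s["grip_width"])
```

```text
4.45 [ 3.4770e+01 -8.3200e+00  1.2521e+02 -1.0000e-02  6.3400e+01  5.0520e+01] [ -0.1 -26.4 -34.4  -0.   -0.4  -0. ] [ 0.24 -1.93 -2.69  0.06  2.14  0.05] [0.34800074 0.30679549 0.08024281] [[ 0.2715  0.9624 -0.0041]
 [ 0.9624 -0.2715 -0.0029]
 [-0.0039 -0.0031 -1.    ]] [-0.99283828 -0.00779864 -0.65887884] 0.702337520405322
```

Call:
jog_arm(turn=[[0, 0, 0], [0, 0, 0], [0, 0, 0]], slide=[[0.001, 0.003, -0.02], [0.001, 0.003, -0.02], [0.001, 0.003, -0.02]], claw=[0.3, 0.3, 0.3])

```text
time: 4.75
ee_pos: [0.3513, 0.3117, 0.0642]
ee_rot: [[0.271, 0.963, 0.002], [0.963, -0.271, 0.001], [0.002, 0.001, -1.0]]
force: [-0.4, 0.7, 0.6]
grip_width: 0.704
grip_force: 0.0
```

Call:
jog_arm(turn=[[0, 0, 0], [0, 0, 0], [0, 0, 0], [0, 0, 0]], slide=[[0, 0, -0.025], [0, 0, -0.045], [0, 0, -0.057], [0, 0, -0.057]], claw=[0.3, 0.3, 0.3, 0.3])

```text
time: 5.15
ee_pos: [0.3499, 0.3108, 0.0049]
ee_rot: [[0.271, 0.963, -0.001], [0.963, -0.271, -0.001], [-0.001, -0.001, -1.0]]
force: [-0.2, -0.9, 1.0]
grip_width: 0.7
grip_force: 0.0
```

Call:
jog_arm(turn=[[0, 0, 0], [0, 0, 0], [0, 0, 0], [0, 0, 0], [0, 0, 0], [0, 0, 0]], slide=[[0, 0, 0], [0, 0, 0], [0, 0, 0], [0, 0, 0], [0, 0, 0], [0, 0, 0]], claw=[0.5, 0.9, 1, 1, 1, 1])

```text
time: 5.75
ee_pos: [0.3513, 0.3119, 0.0066]
ee_rot: [[0.271, 0.963, 0.002], [0.963, -0.271, 0.001], [0.002, 0.002, -1.0]]
force: [-0.7, -0.6, 7.4]
grip_width: 0.2
grip_force: 60.2
```

Call:
jog_arm(turn=[[0, 0, 0], [0, 0, -8], [0, 0, -16], [0, 0, -24], [0, 0, -32], [0, 0, -40], [0, 0, -48], [0, 0, -56]], slide=[[0, 0, 0.03], [-0.005, 0, 0.04], [-0.01, 0, 0.04], [-0.015, 0.003, 0.04], [-0.02, 0.003, 0.04], [-0.02, 0.003, 0.04], [-0.02, 0.003, 0.04], [-0.02, 0.003, 0.04]], claw=[1, 1, 1, 1, 1, 1, 1, 1])

```text
time: 6.55
ee_pos: [0.3298, 0.3139, 0.0448]
ee_rot: [[0.951, 0.308, -0.001], [0.308, -0.951, -0.001], [-0.001, 0.0, -1.0]]
force: [0.2, -0.4, -1.0]
grip_width: 0.198
grip_force: 59.3
```

Call:
jog_arm(turn=[[0, 0, -8], [0, 0, -16], [0, 0, -24], [0, 0, -30.2], [0, 0, -30.2], [0, 0, -30.2]], slide=[[0, 0, 0], [0, 0, 0], [0, 0, -0.01], [0, 0, -0.02], [0, 0, -0.025], [0, 0, -0.025]], claw=[1, 1, 1, 1, 1, 1])

```text
time: 7.15
ee_pos: [0.3294, 0.3135, 0.0191]
ee_rot: [[0.979, -0.204, -0.002], [-0.204, -0.979, -0.001], [-0.002, 0.002, -1.0]]
force: [0.0, -0.4, -0.7]
grip_width: 0.198
grip_force: 59.3
```

Run:
```python
from plant import env
s=env.state();print(s["joint_positions"].round(2),s["force"],s["grip_width"],s["ee_rot"].round(4))
```

```text
[ 36.82  -3.91 128.13   0.    55.92 138.6 ] [ 0.03578467 -0.35593449 -0.65452183] 0.19768534024097428 [[ 0.9789 -0.2043 -0.002 ]
 [-0.2043 -0.9789 -0.0014]
 [-0.0017  0.0018 -1.    ]]
```

Call:
jog_arm(turn=[[0, 0, 0], [0, 0, 0], [0, 0, 0], [0, 0, 0], [0, 0, 0], [0, 0, 0], [0, 0, 0], [0, 0, 0]], slide=[[0, 0, -0.008], [0, 0, -0.0125], [0, 0, -0.0125], [0, 0, -0.0125], [0, 0, -0.0125], [0, 0, -0.0125], [0, 0, 0.01], [0, 0, 0.035]], claw=[1, 1, 1, 0.5, 0.5, 0.5, 0.5, 0.5])

```text
time: 7.95
ee_pos: [0.3295, 0.3136, 0.0549]
ee_rot: [[0.978, -0.206, -0.002], [-0.206, -0.978, -0.002], [-0.002, 0.002, -1.0]]
force: [-0.5, 0.6, -0.5]
grip_width: 0.501
grip_force: 0.0
```

Call:
jog_arm(turn=[[-1.7, -7.8, 0], [-3.2, -15, 0], [-4.2, -19.6, 0], [-4.2, -19.6, 0], [-4.2, -19.6, 0], [-4.2, -19.6, 0]], slide=[[0, 0, 0], [0, 0, 0], [0.006, -0.001, 0], [0.006, -0.001, 0], [0.006, -0.001, 0], [0.006, -0.001, 0]], claw=[0.5, 0.5, 0.5, 0.5, 0.5, 0.5])

```text
time: 8.55
ee_pos: [0.3369, 0.3134, 0.0557]
ee_rot: [[0.919, -0.207, 0.335], [-0.195, -0.978, -0.071], [0.342, 0.0, -0.94]]
force: [-0.3, 0.4, -0.1]
grip_width: 0.5
grip_force: 0.0
```

Run:
```python
from plant import env,imaging
import cv2,pickle,numpy as np
s=env.state();print(s["time"],s["joint_positions"].round(2),s["force"],s["grip_width"],s["ee_pos"],s["ee_rot"].round(4))
f=imaging.grab_frame("wrist");f["s"]=s;pickle.dump(f,open("pics/w3.pkl","wb"))
g=imaging.grab_frame("scene")
cv2.imwrite("pics/c5.png",np.hstack([cv2.resize(x["pixels"][:,:,::-1],(400,300),interpolation=cv2.INTER_AREA) for x in(f,g)]))
```

```text
8.55 [ 46.24 -12.08 132.95 -22.17  50.46 161.14] [-0.28966586  0.37521009 -0.08089291] 0.49976289759464987 [0.33688739 0.31342753 0.05573903] [[ 9.192e-01 -2.075e-01  3.346e-01]
 [-1.949e-01 -9.782e-01 -7.120e-02]
 [ 3.421e-01  3.000e-04 -9.397e-01]]
```

View pics/c5.png

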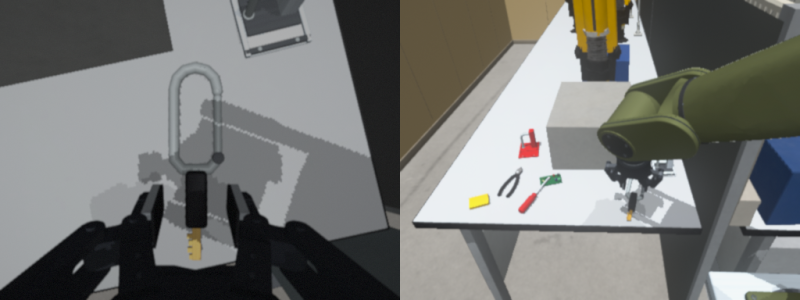

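Key lies aligned with the eye, and the fob (197,200) is centred between the tilted fingers. Regrasping.

Call:
jog_arm(turn=[[0, 0, 0], [0, 0, 0], [0, 0, 0], [0, 0, 0], [0, 0, 0], [0, 0, 0], [0, 0, 0], [0, 0, 0]], slide=[[0, 0, -0.025], [0, -0.001, -0.044], [0, -0.001, -0.044], [0, -0.001, -0.044], [0, -0.001, -0.044], [0, -0.001, -0.044], [0, -0.001, -0.044], [0, -0.001, -0.044]], claw=[0.5, 0.5, 0.5, 1, 1, 1, 1, 1])

```text
time: 9.45
ee_pos: [0.3371, 0.313, 0.0125]
ee_rot: [[0.919, -0.206, 0.337], [-0.194, -0.978, -0.07], [0.344, -0.001, -0.939]]
force: [-1.1, -0.4, 5.5]
grip_width: 0.198
grip_force: 60.0
```

Call:
jog_arm(turn=[[0, 0, 0], [0, 0, 0], [0, 0, 0], [0, 0, 0]], slide=[[0, 0, 0.012], [0, 0, 0.012], [0, 0, 0.012], [0, 0, 0.012]], claw=[1, 1, 1, 1])

```text
time: 9.85
ee_pos: [0.336, 0.3119, 0.0229]
ee_rot: [[0.919, -0.207, 0.335], [-0.194, -0.978, -0.072], [0.342, 0.001, -0.94]]
force: [-0.0, 0.2, -1.0]
grip_width: 0.194
grip_force: 59.3
```

Run:
```python
from plant import env,imaging
import cv2,pickle,numpy as np
s=env.state();print(s["time"],s["joint_positions"].round(2),s["force"],s["grip_width"],s["ee_pos"],s["ee_rot"].round(4))
f=imaging.grab_frame("wrist");f["s"]=s;pickle.dump(f,open("pics/w4.pkl","wb"))
cv2.imwrite("pics/w4.png",cv2.resize(f["pixels"][:300,150:450,::-1],(600,600),interpolation=cv2.INTER_CUBIC))
```

```text
9.85 [ 46.21  -8.62 133.9  -23.73  46.43 163.37] [-0.01345598  0.17220802 -1.02250861] 0.19422663516441824 [0.33596434 0.31190267 0.02289166] [[ 0.9194 -0.2068  0.3347]
 [-0.1938 -0.9784 -0.0722]
 [ 0.3424  0.0015 -0.9396]]
```

View pics/w4.png

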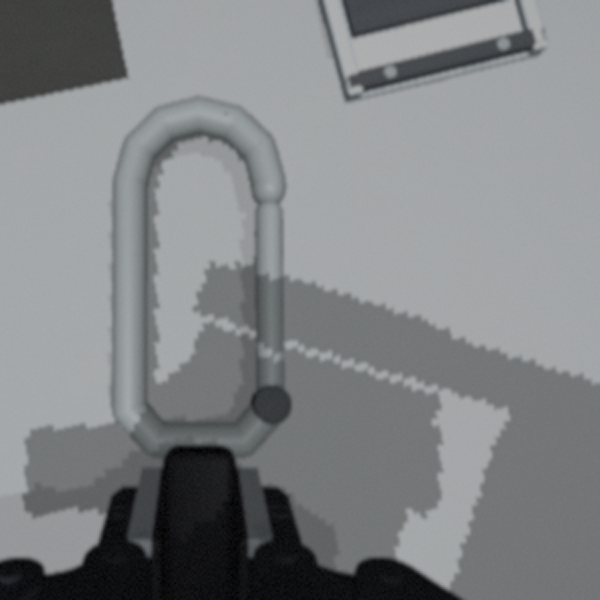

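Run:
```python
from h import *
np.set_printoptions(precision=4,suppress=True)
f=wcam(pickle.load(open("pics/w4.pkl","rb")));z=.0155
A=lambda u,v,z: ray(f,150+(u+.5)/2-.5,(v+.5)/2-.5,z,1)
c=A(199,98,z+.001);n=A(270,188,z)
L1,R1=A(131,230,z),A(270,230,z);L2,R2=A(131,370,z),A(270,370,z)
m1,m2=(L1+R1)/2,(L2+R2)/2;d=(m1-m2)[:2]
print("crook",c,"mid",m1,m2,"w",np.linalg.norm(L1-R1),"axis",np.degrees(np.arctan2(d[1],d[0])),"hinge",A(271,404,z))
d=(c-m2)[:2];print(np.degrees(np.arctan2(d[1],d[0])))
for q in((131,L1,L2),(270,R1,R2)): d=(q[1]-q[2])[:2];print(np.degrees(np.arctan2(d[1],d[0])))
a,b=A(350,97,.006),A(543,49,.006);d=(a-b)[:2];print("edge",a,b,np.degrees(np.arctan2(d[1],d[0]))-90,np.linalg.norm(d))
a,b=A(352,88,.006),A(325,0,.006);d=(b-a)[:2];print(np.degrees(np.arctan2(d[1],d[0])))
print(m1-f["s"]["ee_pos"],c-f["s"]["ee_pos"])
```

```text
crook [0.4471 0.2895 0.0165] mid [0.4099 0.2969 0.0155] [0.3708 0.3052 0.0155] w 0.03967213243326941 axis -11.965998849672275 hinge [0.3572 0.2878 0.0155]
-11.646043633656342
-11.69769369022922
-12.23422944487382
edge [0.4434 0.2433 0.006 ] [0.4458 0.1823 0.006 ] 2.274884926474499 0.06102763504746748
4.226821976842862
[ 0.0739 -0.015  -0.0074] [ 0.1111 -0.0224 -0.0064]
```

Call:
jog_arm(turn=[[0, 0, 0], [0, 0, 0], [0, 0, 0], [0, 0, 0], [0, 0, 0], [0, 0, 0]], slide=[[0.02, -0.006, 0.002], [0.04, -0.012, 0.002], [0.06, -0.018, 0.002], [0.08, -0.024, 0.002], [0.0845, -0.0255, 0.002], [0.0845, -0.0255, 0.002]], claw=[1, 1, 1, 1, 1, 1])

```text
time: 10.5
ee_pos: [0.4209, 0.2863, 0.0248]
ee_rot: [[0.919, -0.208, 0.334], [-0.195, -0.978, -0.073], [0.342, 0.002, -0.94]]
force: [-0.9, 0.0, -2.5]
grip_width: 0.196
grip_force: 59.3
```

Run:
```python
from plant import env,imaging
import cv2,pickle,numpy as np
s=env.state();print(s["time"],s["joint_positions"].round(2),s["tau"].round(1),s["force"],s["grip_width"],s["ee_pos"],s["ee_rot"].round(4))
f=imaging.grab_frame("wrist");f["s"]=s;pickle.dump(f,open("pics/w5.pkl","wb"))
cv2.imwrite("pics/w5.png",cv2.resize(f["pixels"][:300,150:450,::-1],(600,600),interpolation=cv2.INTER_CUBIC))
```

```text
10.5 [ 36.12  -3.55 129.11 -22.02  43.01 152.82] [ -0.6 -27.5 -31.1  -0.8  -0.6  -0. ] [-0.90764931  0.04780181 -2.52232081] 0.196076428478086 [0.42085669 0.28625522 0.0248449 ] [[ 0.9192 -0.2081  0.3343]
 [-0.195  -0.9781 -0.0727]
 [ 0.3421  0.0016 -0.9397]]
```

View pics/w5.png

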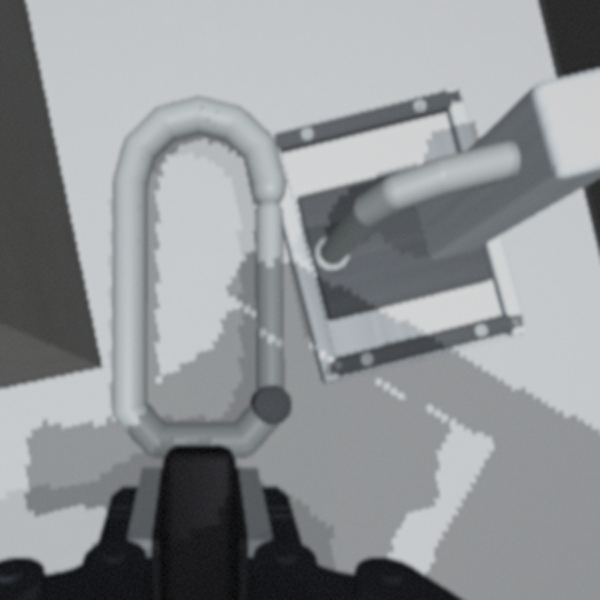

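The rod base is at (333,252), just right of the gate (270,190–400), and level with the mouth. I'm computing the rod's position in the hook frame.

Run:
```python
from h import *
np.set_printoptions(precision=4,suppress=True)
f=wcam(pickle.load(open("pics/w5.pkl","rb")))
A=lambda u,v,z: ray(f,150+(u+.5)/2-.5,(v+.5)/2-.5,z,1)
rod=A(333,252,.0065);z=.0175
c=A(199,98,z+.001);h=A(271,404,z);R=lambda t:np.array([[np.cos(t),-np.sin(t)],[np.sin(t),np.cos(t)]])
Q=R(np.deg2rad(-12));o=((c[:2]-Q@[.063,0])+(h[:2]-Q@[-.026,-.020]))/2
print("rod",rod,"origin",o,c[:2]-Q@[.063,0],"rod in hook",Q.T@(rod[:2]-o))
TL,TR,BL,BR=A(279,138,.006),A(458,95,.006),A(330,380,.006),A(520,325,.006)
for p,q in((BL,TL),(BR,TR)): d=(q-p)[:2];print(np.degrees(np.arctan2(d[1],d[0])),np.linalg.norm(d))
for p,q in((TR,TL),(BR,BL)): d=(q-p)[:2];print(np.degrees(np.arctan2(d[1],d[0]))-90,np.linalg.norm(d))
```

```text
rod [0.483  0.2325 0.0065] origin [0.471  0.2765] [0.4703 0.2768] rod in hook [ 0.0209 -0.0406]
-0.6290505731027289 0.0758477619755193
1.8352666188243463 0.07329559678672098
1.7083248288798956 0.056826974594285276
4.080745000019377 0.06013425089766398
```

Call:
jog_arm(turn=[[0, 0, 0], [0, 0, 0], [0, 0, 0], [0, 0, 0]], slide=[[0.001, -0.006, 0], [0.001, -0.0104, 0], [0.001, -0.0104, 0], [0.001, -0.0104, 0]], claw=[1, 1, 1, 1])

```text
time: 10.95
ee_pos: [0.4214, 0.2762, 0.0252]
ee_rot: [[0.919, -0.207, 0.335], [-0.194, -0.978, -0.072], [0.343, 0.001, -0.939]]
force: [1.0, -0.1, -1.6]
grip_width: 0.192
grip_force: 59.3
```

Call:
jog_arm(turn=[[0, 0, 0], [0, 0, 0], [0, 0, 0], [0, 0, 0], [0, 0, 0], [0, 0, 0]], slide=[[-0.0008, -0.004, 0], [-0.0017, -0.008, 0], [-0.0025, -0.012, 0], [-0.0027, -0.0127, 0], [-0.0027, -0.0127, 0], [-0.0027, -0.0127, 0]], claw=[1, 1, 1, 1, 1, 1])

```text
time: 11.55
ee_pos: [0.4194, 0.2639, 0.0255]
ee_rot: [[0.919, -0.206, 0.336], [-0.194, -0.978, -0.071], [0.343, 0.0, -0.939]]
force: [-0.5, 3.8, -0.6]
grip_width: 0.197
grip_force: 59.3
```

Call:
jog_arm(turn=[[0, 0, 0], [0, 0, 0], [0, 0, 0], [0, 0, 0], [0, 0, 0]], slide=[[-0.0008, -0.004, 0], [-0.0015, -0.007, 0], [-0.002, -0.0093, 0], [-0.002, -0.0093, 0], [-0.002, -0.0093, 0]], claw=[1, 1, 1, 1, 1])

```text
time: 12.05
ee_pos: [0.4173, 0.2545, 0.0255]
ee_rot: [[0.919, -0.207, 0.336], [-0.194, -0.978, -0.071], [0.343, 0.0, -0.939]]
force: [1.0, 5.6, -1.0]
grip_width: 0.194
grip_force: 59.4
```

```bash
cat >> h.py <<'E'
def scan(f,z=.0175):
    p=f["pixels"]
E
python3 - <<'E'
from plant import env,imaging
from h import *
import pickle,cv2
s=env.state();print(s["time"],s["joint_positions"].round(1),s["tau"].round(1),s["force"],s["ee_pos"],s["ft_torque"])
f=imaging.grab_frame("wrist");f["s"]=s;pickle.dump(f,open("pics/w6.pkl","wb"))
# compare rod expectation
f=wcam(f);print(pix(f,[.483,.2325,.0065],1))
p=f["pixels"][:300,150:450]; 
g=pickle.load(open("pics/w5.pkl","rb"));t=g["pixels"][112:142,306:330]   # rod base patch (both centred ~ (316,126))
r=cv2.matchTemplate(cv2.cvtColor(f["pixels"],7),cv2.cvtColor(t,7),cv2.TM_CCOEFF_NORMED);_,v,_,l=cv2.minMaxLoc(r);print(v,l[0]+10.5,l[1]+14)
E
```

```text
12.05 [ 32.9  -7.  132.2 -21.1  42.3 149. ] [ -2.3 -24.4 -28.5  -1.    0.7   0.3] [ 1.00876459  5.55211207 -0.95501264] [0.41731454 0.25446547 0.02549829] [0.89520524 0.1436917  0.64400113]
[264.04195372 131.29566914]
0.5703623294830322 236.5 321
```

Run:
```python
from h import *
import cv2
a=cv2.cvtColor(pickle.load(open("pics/w5.pkl","rb"))["pixels"],7);b=cv2.cvtColor(pickle.load(open("pics/w6.pkl","rb"))["pixels"],7)
for n,(x0,y0,x1,y1) in {"crooktop":(205,44,285,85),"hinge":(272,188,300,216),"spine_bottom":(205,195,245,230)}.items():
    r=cv2.matchTemplate(b[max(0,y0-15):y1+15,x0-15:x1+15],a[y0:y1,x0:x1],cv2.TM_CCOEFF_NORMED);_,v,_,l=cv2.minMaxLoc(r);print(n,round(v,2),l[0]-15,l[1]-15)
```

```text
crooktop 0.77 -1 1
hinge 0.94 0 0
spine_bottom 0.99 0 0
```

Call:
jog_arm(turn=[[0, 0, 0], [0, 0, 0], [0, 0, 0]], slide=[[-0.0003, -0.0015, 0], [-0.0003, -0.0015, 0], [-0.0003, -0.0015, 0]], claw=[1, 1, 1])

```text
time: 12.4
ee_pos: [0.4171, 0.2531, 0.0255]
ee_rot: [[0.919, -0.206, 0.336], [-0.194, -0.978, -0.071], [0.343, -0.0, -0.939]]
force: [0.9, 5.7, -1.3]
grip_width: 0.197
grip_force: 59.4
```

Gate pressed in, no slip. Drawing back.

Call:
jog_arm(turn=[[0, 0, 0], [0, 0, 0], [0, 0, 0], [0, 0, 0], [0, 0, 0], [0, 0, 0], [0, 0, 0], [0, 0, 0]], slide=[[-0.004, -0.0001, 0], [-0.008, -0.0003, 0], [-0.012, -0.0004, 0], [-0.016, -0.0005, 0], [-0.02, -0.0007, 0], [-0.024, -0.0008, 0], [-0.026, -0.0009, 0], [-0.026, -0.0009, 0]], claw=[1, 1, 1, 1, 1, 1, 1, 1])

```text
time: 13.2
ee_pos: [0.3894, 0.2507, 0.0242]
ee_rot: [[0.92, -0.208, 0.332], [-0.194, -0.978, -0.075], [0.341, 0.004, -0.94]]
force: [0.4, -0.0, -0.7]
grip_width: 0.197
grip_force: 59.4
```

Call:
jog_arm(turn=[[0, 0, 0], [0, 0, 0], [0, 0, 0], [0, 0, 0]], slide=[[-0.002, 0, 0], [-0.004, -0.0001, 0], [-0.005, -0.0002, 0], [-0.005, -0.0002, 0]], claw=[1, 1, 1, 1])

```text
time: 13.6
ee_pos: [0.3855, 0.2514, 0.025]
ee_rot: [[0.919, -0.207, 0.335], [-0.194, -0.978, -0.072], [0.342, 0.002, -0.94]]
force: [0.3, 0.5, -1.5]
grip_width: 0.199
grip_force: 59.4
```

Call:
jog_arm(turn=[[0, 0, 0], [0, 0, 0], [0, 0, 0]], slide=[[-0.001, 0, 0], [-0.002, -0.0001, 0], [-0.002, -0.0001, 0]], claw=[1, 1, 1])

```text
time: 13.9
ee_pos: [0.3836, 0.2515, 0.0252]
ee_rot: [[0.919, -0.207, 0.335], [-0.194, -0.978, -0.072], [0.343, 0.001, -0.939]]
force: [-0.0, 1.0, -1.6]
grip_width: 0.197
grip_force: 59.4
```

Run:
```python
from plant import env,imaging
from h import *
import pickle,cv2
s=env.state();print(s["force"],s["ee_pos"])
f=imaging.grab_frame("wrist");f["s"]=s;pickle.dump(f,open("pics/w7.pkl","wb"))
# coarse gray map: hook gate column & rod around crook, full-res px rows 40..130, cols 205..300
g=cv2.cvtColor(f["pixels"],7);a=cv2.cvtColor(pickle.load(open("pics/w5.pkl","rb"))["pixels"],7)
for n,(x0,y0,x1,y1) in {"gate":(276,95,296,190)}.items():
    for k,im in(("w5",a),("now",g)): print(k,im[y0:y1:8,x0-40:x1+30:4])
```

```text
[-1.39803515e-03  9.73100463e-01 -1.63780701e+00] [0.38364514 0.25152721 0.02516015]
w5 [[200 200 200 201 200 201 201 200 184 185 122 169 191 178 167 207 210 204
  180 136 104  99  77]
 [200 200 201 200 201 201 200 200 196 184 178 152 182 170 210 208  99 100
   99 100  82  69  69]
 [201 200 201 200 201 200 201 201 202 185 178 161 189 177 191 211 162 101
  101  97  65  72  83]
 [201 201 201 201 201 201 201 201 197 184 171 161 189 178 127 211 193  81
   91 122  79  87  92]
 [201 201 201 201 201 201 202 201 200 168 122 160 189 176 184 185 204 155
  161  85  91  93 126]
 [201 202 201 202 201 201 201 201 169 125 122 115 140 133 142 108 171 193
  108 118 130 104 101]
 [201 202 201 201 201 201 201 158 151 127 122 116 141 135 141 142 135 170
  140  71  90  78  99]
 [201 201 202 201 202 200 201 201 190 132 127 116 141 134 142 149 110 173
  166  76  74  76  75]
 [202 202 202 202 201 201 186 150 149 127 136 115 141 135 141 150 135 130
  172 145 107 147 171]
 [202 201 202 201 201 202 160 148 149 127 125 148 172 138 142 149 148 116
  174 169 178 180 182]
 [202 201 201 197 180 157 149 148 149 130 
[... 621 characters left out ...]
154 169 172 178 185]
 [190 186 196 183  97  97  96 138  93  97  92 107 130 123 129 138 138 157
  180 189 189 189 189]
 [189 189 167 154 170 178 186 190 152 117 112 107 130 124 131 138 137 137
  137 138 141 180 189]
 [190 189 189 190 189 189 190 190 182 158 120 105 131 123 129 138 138 139
  138 139 137 138 138]
 [190 189 190 190 189 190 190 180 140 117 116 107 130 124 131 138 138 138
  138 138 137 138 139]
 [189 189 189 189 190 190 164 139 131 117 116 110 159 157 130 139 138 137
  138 138 138 139 138]
 [189 190 190 187 168 144 139 138 138 117 116 105 131 125 132 138 137 138
  137 138 138 138 138]
 [189 140 138 138 139 138 139 138 136 116 117 104 132 125 123 138 138 138
  138 138 138 149 171]]
```

Gate is shut again with the track visible inside the loop. Pulling on in small steps to find the stop.

Call:
jog_arm(turn=[[0, 0, 0], [0, 0, 0], [0, 0, 0]], slide=[[-0.001, 0, 0], [-0.002, -0.0001, 0], [-0.002, -0.0001, 0]], claw=[1, 1, 1])

```text
time: 14.25
ee_pos: [0.3816, 0.2514, 0.0251]
ee_rot: [[0.919, -0.207, 0.335], [-0.194, -0.978, -0.072], [0.343, 0.001, -0.939]]
force: [-0.6, 1.3, -1.8]
grip_width: 0.196
grip_force: 59.4
```

Call:
jog_arm(turn=[[0, 0, 0], [0, 0, 0], [0, 0, 0]], slide=[[-0.001, 0, 0], [-0.0025, 0, 0], [-0.0025, 0, 0]], claw=[1, 1, 1])

```text
time: 14.55
ee_pos: [0.3791, 0.2515, 0.0251]
ee_rot: [[0.919, -0.207, 0.335], [-0.194, -0.978, -0.072], [0.343, 0.001, -0.939]]
force: [-0.2, -0.5, -0.8]
grip_width: 0.194
grip_force: 59.4
```

Run:
```python
from plant import env
s=env.state();print(s["force"],s["ft_torque"],s["ee_pos"],s["tau"].round(1))
```

```text
[-0.24877433 -0.46762061 -0.83979377] [ 0.07917066  0.27791086 -0.01974897] [0.37905938 0.25145045 0.02514347] [  0.  -21.8 -31.2  -0.7  -0.6   0. ]
```

Run:
```python
from plant import env,imaging
from h import *
import cv2
s=env.state();f=imaging.grab_frame("wrist");f["s"]=s;pickle.dump(f,open("pics/w8.pkl","wb"))
b=cv2.cvtColor(f["pixels"],7).astype(int);a=cv2.cvtColor(pickle.load(open("pics/w7.pkl","rb"))["pixels"],7).astype(int)
np.set_printoptions(linewidth=250)
print("diff");print(np.abs(a-b)[46:130:4,206:330:4])
print("now");print(b[46:130:4,206:330:4])
f=wcam(f);print("unmoved rod base/top px",pix(f,[.483,.2325,.0065],1),pix(f,[.483,.2325,.046],1),"base moved 6mm",pix(f,[.477,.2325,.0065],1),pix(f,[.477,.2325,.046],1))
```

```text
diff
[[  1   3   3   8   1   0   3   3   2   2  37  77  35   8  15  35  59  66   4  20  10  20  58  64  54  30  11   4  12  11   0]
 [  2   2   2   1   4   3   4   2   1   6  44  39  23  42  63  61   6  23  58  79  76  66  47  19   8  15   2   3  11   7   1]
 [  2   1   2   2   4   1   1   1   1  24  61  15  39  85  65  38  40  69  50  52  58  44   3  19   9  13   3   9  10   1   3]
 [  1   0   2   2   1   1   3   0   2  35  44   8  32  66  12   2  20   2   9  12  14   0  38  16   8   3   0   9   7   2   4]
 [  2   1   2   1   1   1   1   2   0  21  21  23  35  27   4  10  16  24  17  25  30  29  36   8   1   0   7  11   0   1   4]
 [  2   2   3   2   1   2   2   2   3  10  34  37  28  19  22  38  37  42  42   3   8  19  17   4   1   2  13   8   4   6   3]
 [  2   2   4   1   2   3   1   3   0   9   8  30  14  14  11  38  23   3   1   9   2   2   1   3   1   3  11   1   5   5   0]
 [  1   2   1   1   2   0   2   9   7   4   5   2   6  22  24   8   1   7  13  15   7   1   2   0   1  10   8   3   4   2   2]
 [  2   1   1   2   1   1   4   7   6  13   1   2   2  19  27   5   1   5  10  
[... 3695 characters left out ...]
134 111 142 146 120  96  90 168 156  90]
 [150 168 176 157 113 135 180 178 191 197 163  95  93  93  93  91  89  80 112 166 175 136  96  91  93  91  91  89 103  93 114]
 [148 168 176 158 113 135 168 187 177 198 175  91  89  87 109 142 144 114 115 165 175 136  92  90  85  84 111 152 171 173 176]
 [143 169 176 157 113 139 187 188 176 197 185 151 148 118 151 104  90  81 112 166 176 136 113 154 169 170 176 184 186 187 187]
 [146 168 177 158 114 135 186 187 183 197 177  92  94  96 170 121  87  77  99 165 176 142 175 185 187 188 187 187 187 187 186]]
unmoved rod base/top px [246.19245319  71.62335344] [245.35369428  34.86085374] base moved 6mm [248.21820989  81.04829955] [247.94207195  46.84896248]
```

Run:
```python
from h import *
import cv2
np.set_printoptions(linewidth=250)
for n in("w7","w8"):
    f=wcam(pickle.load(open(f"pics/{n}.pkl","rb")));b=cv2.cvtColor(f["pixels"],7)
    print(n,f["s"]["ee_pos"],pix(f,[.483,.2325,.0065],1));print(b[62:112:2,234:276:2])
b=cv2.cvtColor(pickle.load(open("pics/w5.pkl","rb"))["pixels"],7);print(b[104:142:2,300:342:2])
```

```text
w7 [0.38364514 0.25152721 0.02516015] [247.84414811  78.81110488]
[[170 167 163 160 157 145 116 120 122 121 115 111 108 104  95  86 103 119 127 127 127]
 [157 153 150 148 141 127 118 123 122 119 113 109  98  88  77  93 113 119 125 127 127]
 [145 138 134 126 118 107 117 120 119 114 108 101  91  79  78  97 106 114 118 121 119]
 [131 112 102  91  79  74 108 119 116 112 103  94  81  70  75  89  98 102 102 106 117]
 [108  76  62  60  59  69  89 109 112 107  97  84  71  63  60  74  84  97 120 134 152]
 [ 98  78  57  75  76  76  79  89  95  97  89  82  73  63  52  58  81 115 134 145 152]
 [117  99  64  80  82  80  78  82  82  86  86  83  77  60  50  52  70 102 122 135 144]
 [154 124  84  88  90  85  80  83  84  85  84  81  75  59  50  54  73  81 100 121 135]
 [182 147  99  90  90  90  80  83  84  86  83  82  76  57  51  63  74  77  71 103 130]
 [191 164 114  89  90  88  79  81  83  84  84  83  75  56  54  76  81  80  71  90 124]
 [198 178 133  87  84  80  79  83  84  85  84  81  73  59  66  76  82  79  78  85 119]
 [199 185 138  89  80  78  79  83  85  84  83  82  73  64  78  79  80  82  80
[... 4337 characters left out ...]
04]
 [201 191 158 100 159 122  83  90  90  92  92  94 105 105 105 106 105 103 101 102 102]
 [207 197 165 115 160 148  89  89  92  92  97 137 143 106 102 102 103 103 101 102 102]
 [208 206 193 134 142 182 139 102  94 101 142 173 126 101 100 101 102 101 101 103 101]
 [203 208 199 152 110 165 184 168 158 166 174 150 102 102 103 102 102 101 102 101 102]
 [176 182 202 182 101 111 151 167 166 158 129 108 101 101 102 102 102 102 102 102 103]
 [169 170 181 169 121  98 103 105 105 101 100 102 101 102 102 103 103 103 103 104 102]
 [166 170 167 167 122  86 101 102 102 102 105 103 103 104 105 103 103 104 102 102 103]
 [155 172 167 161 123  71  88  94 104 103 104 105 105 104 103 103 104 102 101 101 101]]
```

Run:
```python
from h import *
np.set_printoptions(precision=4,suppress=True)
t=np.deg2rad(-12);Q=np.array([[np.cos(t),-np.sin(t)],[np.sin(t),np.cos(t)]])
off=np.array([.471,.2765])-np.array([.42086,.28626])
for n,u,v in(("w5",316,126),("w7",251,95),("w8",250,88)):
    f=wcam(pickle.load(open(f"pics/{n}.pkl","rb")));r=ray(f,u,v,.0065,1)
    print(n,r,"hook frame",Q.T@(r[:2]-f["s"]["ee_pos"][:2]-off))
```

```text
w5 [0.4829 0.2327 0.0065] hook frame [ 0.0208 -0.0404]
w7 [0.4728 0.2327 0.0065] hook frame [ 0.04   -0.0008]
w8 [0.4725 0.2323 0.0065] hook frame [ 0.0443 -0.0001]
```

The rod is inside at (44, 0) mm in the hook frame, and the carriage has been dragged 10 mm. About 4.5 mm remains before it seats.

Call:
jog_arm(turn=[[0, 0, 0], [0, 0, 0], [0, 0, 0], [0, 0, 0]], slide=[[-0.0015, 0, 0], [-0.003, 0, 0], [-0.004, 0, 0], [-0.004, 0, 0]], claw=[1, 1, 1, 1])

```text
time: 15.0
ee_pos: [0.3751, 0.2515, 0.0251]
ee_rot: [[0.919, -0.207, 0.335], [-0.194, -0.978, -0.072], [0.343, 0.001, -0.939]]
force: [-0.5, -0.0, -1.2]
grip_width: 0.196
grip_force: 59.4
```

Call:
jog_arm(turn=[[0, 0, 0], [0, 0, 0], [0, 0, 0]], slide=[[-0.001, 0, 0], [-0.0015, 0, 0], [-0.0015, 0, 0]], claw=[1, 1, 1])

```text
time: 15.3
ee_pos: [0.3739, 0.2515, 0.0254]
ee_rot: [[0.919, -0.207, 0.336], [-0.194, -0.978, -0.072], [0.343, 0.001, -0.939]]
force: [1.1, -0.3, -2.5]
grip_width: 0.193
grip_force: 59.4
```

Call:
jog_arm(turn=[[0, 0, 0], [0, 0, 0], [0, 0, 0]], slide=[[-0.001, 0, 0], [-0.0015, 0, 0], [-0.0015, 0, 0]], claw=[1, 1, 1])

```text
time: 15.6
ee_pos: [0.3732, 0.2515, 0.0257]
ee_rot: [[0.919, -0.206, 0.337], [-0.193, -0.979, -0.072], [0.345, 0.001, -0.939]]
force: [7.7, -1.0, -4.0]
grip_width: 0.196
grip_force: 58.8
```

Call:
jog_arm(turn=[[0, 0, 0], [0, 0, 0], [0, 0, 0], [0, 0, 0]], slide=[[-0.0003, 0, 0], [-0.0003, 0, 0], [-0.0003, 0, 0], [-0.0003, 0, 0]], claw=[1, 1, 1, 1])

```text
time: 16.0
ee_pos: [0.3732, 0.2515, 0.0258]
ee_rot: [[0.918, -0.206, 0.338], [-0.193, -0.979, -0.071], [0.345, 0.0, -0.939]]
force: [8.8, -1.7, -5.4]
grip_width: 0.195
grip_force: 58.8
```

Call:
jog_arm(turn=[[0, 0, 0], [0, 0, 0], [0, 0, 0], [0, 0, 0], [0, 0, 0], [0, 0, 0], [0, 0, 0], [0, 0, 0]], slide=[[-0.0004, 0, 0], [-0.0004, 0, 0], [-0.0004, 0, 0], [-0.0004, 0, 0], [-0.0004, 0, 0], [-0.0004, 0, 0], [-0.0004, 0, 0], [-0.0004, 0, 0]], claw=[1, 1, 1, 1, 1, 1, 1, 1])

```text
time: 16.8
ee_pos: [0.3731, 0.2515, 0.0259]
ee_rot: [[0.918, -0.206, 0.338], [-0.193, -0.979, -0.071], [0.346, 0.0, -0.938]]
force: [10.9, -2.5, -5.7]
grip_width: 0.195
grip_force: 58.7
```

Call:
jog_arm(turn=[[0, 0, 0], [0, 0, 0], [0, 0, 0], [0, 0, 0], [0, 0, 0]], slide=[[0, 0, 0], [0, 0, 0], [0.001, 0, 0], [0.0018, 0, 0], [0.0018, 0, 0]], claw=[1, 1, 1, 1, 1])

```text
time: 17.3
ee_pos: [0.3734, 0.2515, 0.0253]
ee_rot: [[0.919, -0.207, 0.335], [-0.194, -0.978, -0.072], [0.343, 0.001, -0.939]]
force: [1.3, -0.9, -1.9]
grip_width: 0.196
grip_force: 59.5
```

Call:
jog_arm(turn=[[0, 0, 0], [0, 0, 0], [-0.3, -1.4, 0], [-0.6, -2.9, 0], [-0.6, -2.9, 0], [-0.6, -2.9, 0]], slide=[[0, 0, -0.003], [0, 0, -0.005], [0, 0, -0.007], [0, 0, -0.009], [0, 0, -0.01], [0, 0, -0.01]], claw=[1, 1, 1, 1, 1, 1])

```text
time: 17.9
ee_pos: [0.3732, 0.2516, 0.0151]
ee_rot: [[0.901, -0.206, 0.382], [-0.19, -0.978, -0.081], [0.39, 0.001, -0.921]]
force: [1.9, 0.2, -1.0]
grip_width: 0.192
grip_force: 59.7
```

Call:
jog_arm(turn=[[0, 0, 0], [0, 0, 0], [0, 0, 0]], slide=[[0, 0, -0.0015], [0, 0, -0.0022], [0, 0, -0.0022]], claw=[1, 1, 1])

```text
time: 18.2
ee_pos: [0.3735, 0.2517, 0.0139]
ee_rot: [[0.901, -0.208, 0.382], [-0.191, -0.978, -0.082], [0.39, 0.001, -0.921]]
force: [-5.2, -1.5, 9.0]
grip_width: 0.194
grip_force: 61.3
```

Call:
jog_arm(turn=[[0, 0, 0], [0, 0, 0], [0, 0, 0], [0, 0, 0]], slide=[[0, 0, 0], [0, 0, 0], [0, 0, 0], [0, 0, 0]], claw=[0.7, 0.5, 0.5, 0.5])

```text
time: 18.6
ee_pos: [0.3733, 0.2514, 0.0128]
ee_rot: [[0.901, -0.207, 0.382], [-0.19, -0.978, -0.082], [0.391, 0.001, -0.921]]
force: [0.1, 0.5, 0.4]
grip_width: 0.5
grip_force: 0.0
```

Call:
jog_arm(turn=[[0, 0, 0], [0, 0, 0], [0, 0, 0], [0, 0, 0], [0, 0, 0]], slide=[[-0.004, 0, 0.01], [-0.012, 0.002, 0.03], [-0.02, 0.004, 0.05], [-0.03, 0.01, 0.07], [-0.03, 0.01, 0.07]], claw=[0.5, 0.5, 0.5, 0.5, 0.5])

```text
time: 19.1
ee_pos: [0.3445, 0.2633, 0.086]
ee_rot: [[0.899, -0.205, 0.387], [-0.19, -0.979, -0.077], [0.394, -0.004, -0.919]]
force: [-0.5, 0.5, 0.1]
grip_width: 0.502
grip_force: 0.0
```

Run:
```python
from plant import env,imaging
from h import *
import cv2
np.set_printoptions(linewidth=250,precision=4,suppress=True)
s=env.state();f=imaging.grab_frame("wrist");f["s"]=s;pickle.dump(f,open("pics/w9.pkl","wb"));f=wcam(f)
print(s["time"],s["ee_pos"],s["force"],s["grip_width"])
b=cv2.cvtColor(f["pixels"],7)
# expected hook pixels if key stayed: origin=TCP_rel+offset
o=np.array([.3732,.2516])+[.0501,-.0098];t=np.deg2rad(-12);Q=np.array([[np.cos(t),-np.sin(t)],[np.sin(t),np.cos(t)]])
W=lambda x,y,z:[*(o+Q@[x,y]),z]
for n,p in{"crook tip":(.063,0,.011),"rod":(.0486,.002,.0065),"hinge":(-.026,-.02,.006),"gate mid":(.01,-.02,.009),"spine mid":(.01,.02,.009),"fob top":(-.06,0,.03)}.items(): print(n,pix(f,W(*p),1).round(1))
g=np.argmin
for x in(.01,-.005):   # profile across hook: gray along y from -30 to 30 mm
    print(x,[int(b[int(v),int(u)]) for u,v in (pix(f,W(x,k/1000,.009),1) for k in range(-34,35,2))])
print("axial",[int(b[int(v),int(u)]) for u,v in (pix(f,W(k/1000,0,.011),1) for k in range(20,76,2))])
```

```text
19.1 [0.3445 0.2633 0.086 ] [-0.5097  0.5467  0.0557] 0.5017633043738808
crook tip [257.   65.2]
rod [254.6  84.3]
hinge [281.2 171.7]
gate mid [281.3 127.9]
spine mid [232.7 127.9]
fob top [257.6 212.3]
0.01 [189, 190, 190, 190, 191, 180, 167, 181, 159, 145, 183, 190, 189, 191, 190, 190, 191, 190, 190, 191, 191, 190, 190, 191, 187, 132, 159, 181, 176, 145, 180, 191, 192, 191, 191]
-0.005 [190, 190, 190, 189, 191, 180, 169, 182, 157, 141, 173, 188, 191, 190, 191, 191, 191, 191, 191, 190, 190, 191, 191, 190, 141, 129, 158, 183, 177, 146, 172, 191, 191, 190, 190]
axial [127, 92, 94, 80, 91, 94, 91, 91, 90, 93, 97, 148, 123, 86, 87, 86, 87, 88, 87, 87, 87, 88, 88, 108, 114, 119, 122, 123]
```

```bash
python3 -c "
from plant import env
print(env.finish_job())"
```

```text
the job is handed in; nothing more can be done
None
```

The key is clipped on and handed in at about 19 s. The gate is shut, the rod sits in the crook, the carriage is at its stop, and the tug read 10.9 N. I let go with the key lying on the bench, its crook end on the 6 mm track; I had no picture views left, so the final check was by pixel code only.

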